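Open the guide plate of a screwdriving jig

ROBOT

A 6-joint arm with a two-finger parallel gripper is mounted at the origin on the work surface. World frame = base frame: x ahead of the robot, y to its left, z up, the work surface at z = 0. Lengths are in m, angles in rad, forces in N, time in s.
With the tool pointing down it reaches from about 0.375 to 0.9 m from the base axis. Payload 3.1 kg.
Tool frame: the origin (TCP) lies at the centre of the arm's flange, where the gripper is bolted on; the fingertips stand 173 mm ahead of it and the grasp point (between the pads) lies 155 mm ahead of it; z points along the fingers, x is the direction in which the jaws open and shut, and the axes are right-handed (so a half turn about z gives the same grasp; the last joint's range is limited). The gripper opens to 85 mm and grips with 20 to 120 N. Pads are 22 mm wide; open, the fingers measure 114 mm over their backs; the gripper's body (76 mm by 85 mm) begins 54 mm behind the grasp point. The pads swing forward as they close: fully open they stand 13 mm farther back than shut.
Start: joints at [1.042, 0.527, 1.433, -0, 1.181, -0.178], TCP at [0.214, 0.587, 0.405] pointing down, gripper open.
Joint ranges: [-3.08, 3.08], [-0.75, 2.2], [0.22, 2.44], [-1.43, 4.57], [0, 2.65], [-2.85, 2.85]. Speed limits (rad/s): [2.79, 2.79, 3.14, 3.14, 3.14, 3.14].

INTERFACE

Orientations are given as a unit quaternion [x, y, z, w].
In Python, from station import manip gives the robot as it stands.
- The arm moves only by the shell command python3 -m jog 'ROWS' [OPENING] [FORCE]. ROWS is JSON, a list that holds one entry, the list of rows, each a list of 4 numbers: the shift along the world's x, y, z in mm, then the turn about the world's z in degrees. A call has exactly 8 rows; each row shifts and turns the commanded pose from where the row before left it; what a row does not reach is not made up. A row lasts 1/8 s, in which the tool goes at most 62.5 mm and 10.7 degrees, less where a joint would pass 70% of its speed; a pose out of reach is approached as far as the arm can. A call is refused whole if a number of a shift passes 62.5 or a number of a turn 10.7, either way. A call with a gripper value outside its range is refused whole. OPENING is the opening in per cent of the stroke, from 0 (shut) to 100 (fully open), set as the call begins (- or left out, the last holds). The fingers move at their own pace and stop on an object; FORCE is the grip in N (left out, the last holds). Time passes only in rows, so rows that do not move let the fingers close, or fill a call up. It gives the time, the measured TCP pose, the force and the opening at its end, in the units of the state.
- manip.sense(): the state, without advancing time (a new reading comes with each control period).
- manip.snapshot(name): name is "side" or "top"; returns the picture (420x560x3 uint8, red, green, blue); there is no depth.
- manip.camera_info(name): a dict with "fx", "fy", "cx", "cy" (pixels), "R" (3x3) and "t" (3): a world point X has camera coordinates R X + t. Camera axes: x right, y down, z forward; pixel columns grow to the right and rows downward; lengths in m; the calibration is good to about 2 mm. A picture is of the moment at which its call begins. camera_info takes no time and is no camera call.
- manip.sign_off(): hands the job in, once; it reports no verdict.
The state is a dict: "t": time; "q": joint angles; "qd": joint speeds; "tau": joint torques, N m; "tcp_pos": TCP position; "tool_rot": TCP orientation; "force": force on the tool from outside, world axes, zero at the start; "ft_torque": the same for the moment, N m; "finger_gap": opening from 0.0 (shut) to 1.0 (fully open).
Only numpy, scipy, OpenCV 4.12 (cv2) and the standard library are available. Lean on these libraries where they do the work, as an engineer would, in place of code of your own. Each camera call takes 0.05 s, during which the arm holds its last target. There are 200 camera calls.

TASK

The screws are in and the part is finished: open the jig. With both fingertips press the two black latch buttons on the front block fully down together and keep them down until the sprung guide plate has stopped rising, then let the buttons go and push the plate gently over with the fingers, past upright, until it rests back on its stop. Grip nothing, leave the finished part lying in its nest, and do not disturb the things lying around the jig.

Things in the scene. Friction and masses are not known exactly. Their poses are not given: they have to be found in the camera images.
- jig: Screwdriving jig fixed to the bench: dark steel base 225 x 170 x 12 mm (jig x -120 to +105); front to back a blue latch block (46 mm deep, 100 wide, top at z = 66 mm), a white nest under an aluminium guide plate, a hinge, two stop posts 84 mm high. Origin: on the bench under its middle; x points from the latch block to the hinge, y to its left, z up. Place and yaw vary.
- button_l_top (a point): Centre of the top of the left (jig +y) latch button: upright black round cap, 20 mm across, 12 mm proud of the block (top at z = 78 mm when up), ringed by a flat steel collar 29 mm across, 2 mm high. At jig x = -90, y = +28 mm: the two buttons are 56 mm apart, centre to centre. The point moves down with the button.
- button_r_top (a point): The same for the right button, at jig x = -90, y = -28 mm.
- button_l (a joint): Travel of the left button in m: 0 up, 0.008 fully down on its stop (cap still 4 mm proud of the block). Spring force 1.5 N at first, 5 N fully down; springs back when let go. It draws back a steel bolt that lies over the plate's front lip, clear of the lip beyond about 0.0065.
- button_r (a joint): The same for the right button. The plate is freed only while both buttons are down.
- plate (a joint): Guide plate's angle in rad: 0 shut and level, growing as its front edge rises and swings back; 1.57 upright, 1.83 on its stop. With both bolts clear, a hinge spring raises it in 3 to 5 s to about 1.1, where it stays ajar. Further it must be pushed (hinge damped, 0.33 N m s/rad: push slowly). Left short of upright it sinks back to 1.1; beyond upright its weight takes it slowly to the stop.
- plate_hinge (a point): Middle of the hinge axis, which runs along jig y: at jig x = +47.5 mm, z = 52 mm, level with the underside of the shut plate. The hinge bearings to either side (beyond 55 mm) are 56 mm high.
- plate_edge (a point): Middle of the front edge of the guide plate, at its underside, 110 mm from the hinge axis: shut at jig x = -62.5, z = 52 mm; ajar at 1.1 rad at x = -2, z = 150 mm. The plate is aluminium, 110 mm wide, 8 mm thick (front 10 mm a lip 5 mm thick), 0.29 kg, four steel guide bushes 7 mm proud of its top. The point's x axis lies along the plate, front to hinge; z out of its top.
- flange: The finished part, a loose aluminium end flange 56 x 56 x 8 mm with a boss 24 mm across and 17 mm high overall, lying in the nest between locating pins, under the plate. Origin: centre of its underside, at jig x = -12, y = 0, z = 30 mm.
- motor: Bystander: aluminium spindle motor lying on two square flanges 46 mm wide, about 170 mm long along its x. Origin: under its middle, on the bench.
- collar: Bystander: aluminium flanged collar, 54 mm across, 26 mm high. Origin: centre of its underside.
- hex_key: Bystander: hex key with a red T handle, lying flat, about 135 mm long along its x, 22 mm high. Origin: on the bench beneath the shaft, near the handle.
- screw_bin: Bystander: blue open bin of screws, 110 x 90 x 45 mm. Origin: centre of its underside.

How it is judged:
On the way, in this order (a step that is already met when the one before it is completed fails the run):
1. both latch buttons are fully down together (each at least 6 of its 8 mm) (value of joint each of button_l, button_r above 0.006 m and value of joint plate below 0.2 rad), for 0.1 s.
2. both buttons are still held down when the plate has risen to 0.8 rad (value of joint each of button_l, button_r above 0.004 m and value of joint plate above 0.8 rad), for 0.1 s.
At the end, for the whole second after the job is handed in: The guide plate leans back on its stop (over 1.72 rad of 1.83) and is still, both buttons are up again (under 1.5 mm), and the flange lies in its nest within 8 mm of where it was (value of joint plate above 1.72 rad and velocity of joint plate below 0.1 rad/s and value of joint each of button_l, button_r below 0.0015 m and distance of flange from where it was at the start of the episode below 0.008 m); the robot touches nothing.
It fails at once if the guide plate is gripped, forced or slammed (over 35 N from the fingers) (contact force between the fingers and plate_c0 above 35 N or contact force between the fingers and plate_c1 above 35 N).
It fails at once if the finished part is lifted or shoved out of its nest (moved over 10 mm) (distance of flange from where it was at the start of the episode above 0.01 m).
It fails at once if a thing lying around the jig is disturbed (moved over 20 mm) (distance of any of motor, collar, hex_key, screw_bin from where it was at the start of the episode above 0.02 m).
It also fails if it takes over 61 s, if anything falls off the work surface, if the arm or the gripper's body presses on something with over 40 N, if the wrist force passes 120 N, or if a joint passes its speed limit or range.

## Working session

There is one attempt and no reset: what is moved stays moved. The work goes in short steps, Python scripts to look and compute and a shell command to move; the robot and the scene stay as the last step left them, time stands still between calls to the robot, and variables do not carry over. Pictures are saved under pics/ and viewed, about 8 in all and at most 12, crops included, and the job is handed in when it is done.

```bash
mkdir -p pics
cat > h.py <<'E'
from station import manip
import numpy as np, cv2
def ray(cam,u,v):
    c=manip.camera_info(cam);R=np.array(c["R"]);t=np.array(c["t"])
    d=R.T@np.array([(u-c["cx"])/c["fx"],(v-c["cy"])/c["fy"],1]);return -R.T@t,d
def onplane(cam,u,v,z):
    o,d=ray(cam,u,v);return o+d*(z-o[2])/d[2]
def proj(cam,X):
    c=manip.camera_info(cam);p=np.array(c["R"])@np.array(X)+np.array(c["t"])
    return np.array([c["fx"]*p[0]/p[2]+c["cx"],c["fy"]*p[1]/p[2]+c["cy"]])
E
python3 - <<'E'
from h import *
a=manip.snapshot("top");b=manip.snapshot("side")
cv2.imwrite("pics/top0.png",a[...,::-1]);cv2.imwrite("pics/side0.png",b[...,::-1])
print(manip.sense())
for n in("top","side"):
    c=manip.camera_info(n);print(n,-np.array(c["R"]).T@c["t"],c["fx"],np.round(c["R"],2))
E
```

```text
{'t': 0.1, 'q': array([ 1.04245420e+00,  5.28361849e-01,  1.43377419e+00,  3.54102430e-06,
        1.18136780e+00, -1.78495218e-01]), 'qd': array([ 0.00066375, -0.00194747, -0.00278933, -0.00112576,  0.00043014,
        0.00099601]), 'tau': array([-9.01700532e-04, -4.43305349e+01, -1.78584892e+01, -2.88128822e-04,
        3.88578788e-03,  4.01776489e-06]), 'tcp_pos': array([0.21403336, 0.58688301, 0.40383811]), 'tool_rot': array([ 8.19375992e-01,  5.73255676e-01, -8.68495810e-04,  3.98590189e-04]), 'force': array([ 0.53847495, -1.00638486,  0.01647483]), 'ft_torque': array([-0.02396565,  0.00864785,  0.03614395]), 'finger_gap': 0.9975682732791614}
top [0.49563293 0.02031251 1.15044588] 470.33506458448875 [[ 0.  -1.   0. ]
 [-1.  -0.  -0.1]
 [ 0.1 -0.  -1. ]]
side [0.50520464 0.75182351 0.56462623] 391.1679648195059 [[-0.99 -0.14  0.02]
 [-0.09  0.54 -0.83]
 [ 0.11 -0.83 -0.55]]
```

View pics/top0.png

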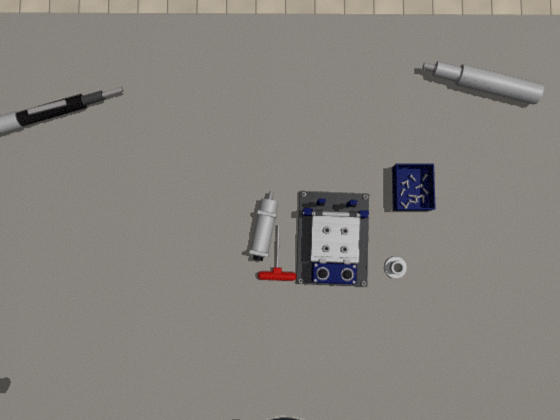

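View pics/side0.png

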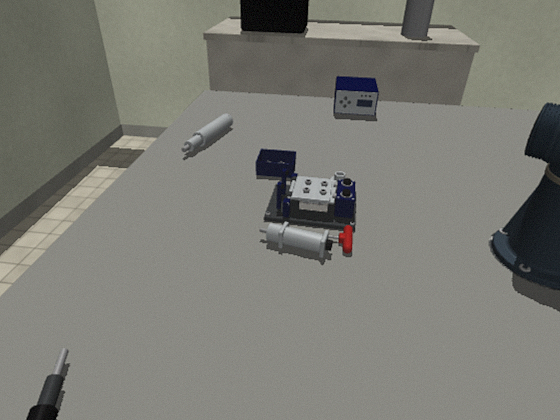

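The top view shows the jig's latch block nearest the robot, with the buttons near (322,272) and (348,273), the plate around (335,240) and the hinge and posts around row 205. The motor and hex key are on the left, the collar is at (396,267) and the bin at (413,188). Next I measure the buttons precisely.

Run:
```python
from h import *
a=cv2.imread("pics/top0.png")
x0,y0=285,180
c=cv2.resize(a[y0:y0+115,x0:x0+125],None,fx=5,fy=5,interpolation=cv2.INTER_CUBIC)
cv2.imwrite("pics/crop0.png",c)
hsv=cv2.cvtColor(a,cv2.COLOR_BGR2HSV).astype(int)
# collar ring: unsaturated & bright inside block
m=((hsv[...,1]<90)&(hsv[...,2]>60)).astype(np.uint8)
m[:262]=0;m[284:]=0;m[:,:312]=0;m[:,358:]=0
k,l,s,ce=cv2.connectedComponentsWithStats(m)
for i in range(1,k):
    if s[i,4]>8: print(s[i],ce[i],onplane("top",*ce[i],.068))
# white plate
p=((hsv[...,1]<60)&(hsv[...,2]>170)).astype(np.uint8);p[:200]=0;p[280:]=0;p[:,:300]=0;p[:,:]*=1;p[:,370:]=0
k,l,s,ce=cv2.connectedComponentsWithStats(p);i=1+s[1:,4].argmax();print("plate",s[i],ce[i])
cs,_=cv2.findContours((l==i).astype(np.uint8),0,2);print(cv2.minAreaRect(max(cs,key=cv2.contourArea)))
```

```text
[315 263   3   4  10] [315.8 264.5] [ 0.46309024 -0.06812702  0.068     ]
[320 262   7   2  12] [323.         262.41666667] [ 0.46784767 -0.08460623  0.068     ]
[331 262  27  22  93] [350.94623656 268.19354839] [ 0.4548945 -0.1482953  0.068    ]
[316 267  14  13  85] [322.48235294 273.04705882] [ 0.44378842 -0.08324973  0.068     ]
[341 268  13  13  84] [347.13095238 273.8452381 ] [ 0.44210295 -0.13942888  0.068     ]
[312 279   5   5  14] [314.57142857 281.        ] [ 0.42582266 -0.06511347  0.068     ]
plate [ 311  216   48   46 1712] [335.1875     237.90829439]
((335.1484375, 238.3446044921875), (46.93436050415039, 44.221805572509766), 2.0454084873199463)
```

View pics/crop0.png

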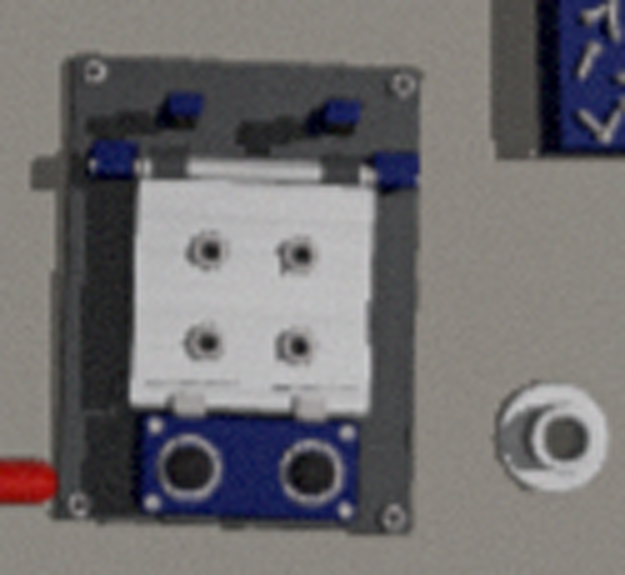

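The buttons measure left (0.4438, -0.0832) and right (0.4421, -0.1394), 56 mm apart as expected, and the jig yaw is about -2°. Tool x should therefore sit at 88° and is now at 70°, so I move above the buttons with the gripper about half open.

```bash
python3 -m jog '[[[20,-40,0,2.25],[20,-40,0,2.25],[20,-40,0,2.25],[20,-40,0,2.25],[20,-40,0,2.25],[20,-40,0,2.25],[20,-40,0,2.25],[20,-40,0,2.25]]]' 49
python3 -m jog '[[[9,-47,-8,0],[9,-47,-8,0],[9,-47,-8,0],[9,-47,-8,0],[9,-47,-8,0],[9,-47,-8,0],[9,-47,-8,0],[6,-49,-8,0]]]'
python3 - <<'E'
from h import *
from scipy.spatial.transform import Rotation as Ro
s=manip.sense();print(s["tcp_pos"],s["force"],s["finger_gap"]);x=Ro.from_quat(s["tool_rot"]).as_matrix();print(x.round(4),np.degrees(np.arctan2(x[1,0],x[0,0])))
b=manip.snapshot("side")[...,::-1];p=proj("side",s["tcp_pos"]-[0,0,.2]);print(p)
u,v=p.astype(int);x0=max(0,u-80);y0=max(0,v-80);print(x0,y0)
cv2.imwrite("pics/side1.png",cv2.resize(b[y0:y0+140,x0:x0+160],None,fx=4,fy=4,interpolation=cv2.INTER_CUBIC))
E
```

```text
t: 1.1
tcp_pos: [0.3745, 0.2658, 0.4045]
tool_rot: [0.719, 0.695, -0.0, -0.0]
force: [0.9, -0.0, 0.5]
finger_gap: 0.49
t: 2.1
tcp_pos: [0.4433, -0.1125, 0.3403]
tool_rot: [0.72, 0.694, 0.0, -0.0]
force: [0.1, -0.1, 0.9]
finger_gap: 0.49
[ 0.44330991 -0.11248404  0.34031133] [ 0.06402157 -0.13356077  0.93817171] 0.48999069655841415
[[ 3.570e-02  9.994e-01  1.000e-04]
 [ 9.994e-01 -3.570e-02  1.000e-04]
 [ 1.000e-04  1.000e-04 -1.000e+00]] 87.95529361867575
[349.93864465 160.97582595]
269 80
```

View pics/side1.png

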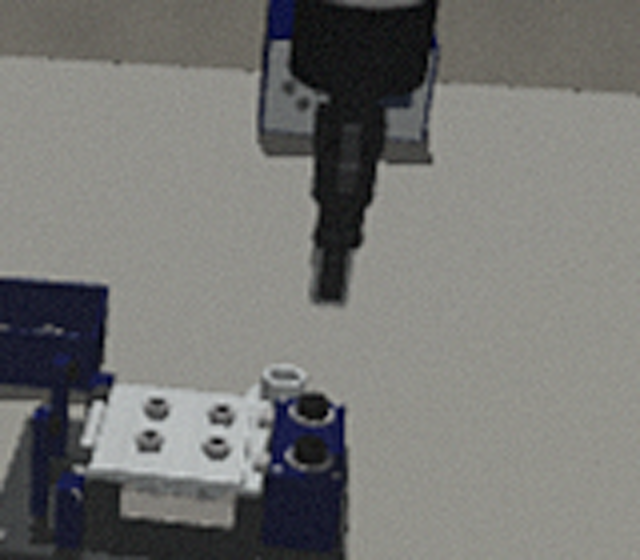

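The crop shows the finger tip at about (330,295), with the left cap top at about (307,446) and the right at about (314,402). I cross-check the button position in this view before descending.

Run:
```python
from h import *
for n,(u,v) in dict(l=(307,446),r=(314,402)).items():
    print(n,onplane("side",269+u/4,80+v/4,.077))
for X in ([.4438,-.0832,.078],[.4421,-.1394,.078]):
    p=proj("side",X);print((p-[269,80])*4)
s=manip.sense()["tcp_pos"]
for dy in (.028,-.028): print("tip",(proj("side",s+[0.001,dy,-.168])-[269,80])*4)
```

```text
l [ 0.44629211 -0.074143    0.077     ]
r [ 0.44165831 -0.12942443  0.077     ]
[311.25369847 437.34425168]
[313.35855389 392.94623459]
tip [325.95958997 292.1913068 ]
tip [324.63537531 252.62373891]
```

```bash
python3 -m jog '[[[0,1,-10,0],[0,0,-10,0],[0,0,-10,0],[0,0,-10,0],[0,0,-10,0],[0,0,-10,0],[0,0,-5,0],[0,0,-3,0]]]'
python3 - <<'E'
from h import *
b=manip.snapshot("side")[...,::-1]
cv2.imwrite("pics/side2.png",cv2.resize(b[130:230,300:400],None,fx=6,fy=6,interpolation=cv2.INTER_CUBIC))
E
```

```text
t: 3.15
tcp_pos: [0.4432, -0.1099, 0.2724]
tool_rot: [0.72, 0.694, -0.0, -0.0]
force: [0.2, -0.6, 1.1]
finger_gap: 0.489
```

View pics/side2.png

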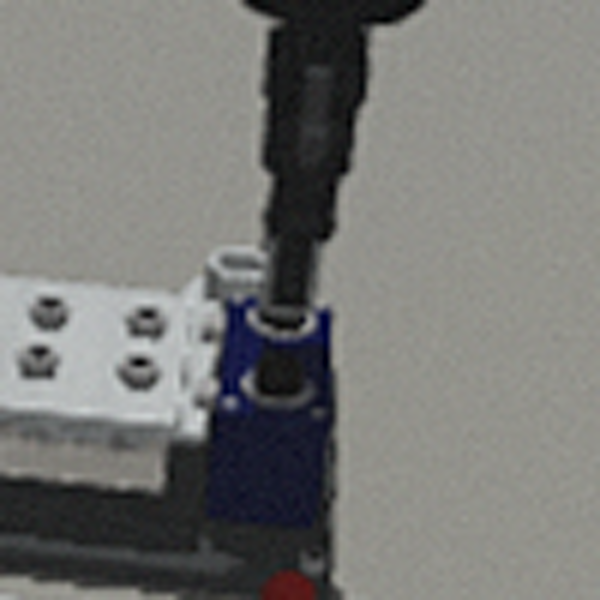

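Run:
```python
from h import *
P=lambda X:((proj("side",X)-[300,130])*6).round()
print("cap pred",P([.4438,-.0832,.078]),P([.4421,-.1394,.078]),"collar pred",P([.4438,-.0832,.068]),P([.4421,-.1394,.068]))
s=manip.sense()["tcp_pos"]
for h in(.165,.168,.173):print("L tip",h,P(s+[0.001,.028,-h]),"R",P(s+[-.001,-.028,-h]))
print("L tip outer/front corners",P(s+[0.012,.035,-.168]),P(s+[-0.010,.035,-.168]))
a=manip.snapshot("top");x0,y0=300,225
cv2.imwrite("pics/top2.png",cv2.resize(a[y0:y0+75,x0:x0+75],None,fx=8,fy=8,interpolation=cv2.INTER_CUBIC)[...,::-1])
```

```text
cap pred [281. 356.] [284. 289.] collar pred [278. 377.] [281. 310.]
L tip 0.165 [289. 295.] R [292. 230.]
L tip 0.168 [288. 301.] R [291. 236.]
L tip 0.173 [286. 312.] R [290. 247.]
L tip outer/front corners [260. 307.] [316. 312.]
```

View pics/top2.png

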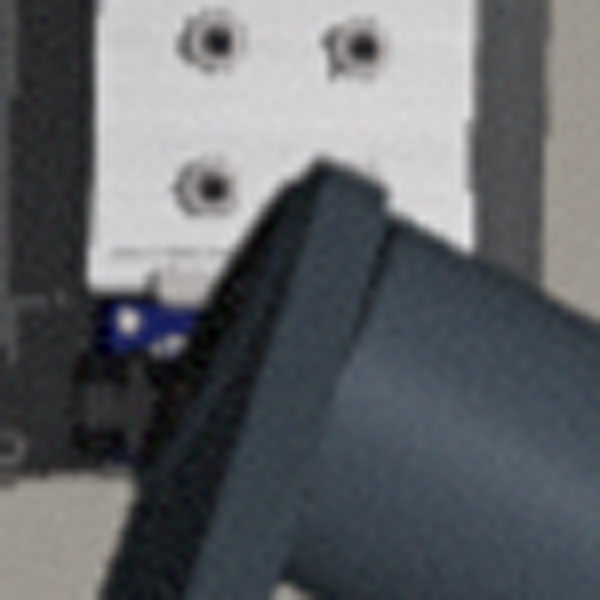

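The predicted cap (281,356) and collar (278,377) agree with the picture at about (283,353) and (278,381). The left finger sits centred above its cap, with the tip about 169 mm ahead of the TCP. The top camera's view of the buttons is now blocked by the arm, so I descend watching the force.

```bash
python3 -m jog '[[[0,-1,-5,0],[0,0,-5,0],[0,0,-4,0],[0,0,-3,0],[0,0,-3,0],[0,0,-2,0],[0,0,-2,0],[0,0,0,0]]]'
```

```text
t: 4.25
tcp_pos: [0.4432, -0.1108, 0.2488]
tool_rot: [0.72, 0.694, 0.0, 0.0]
force: [0.1, -0.1, 2.8]
finger_gap: 0.487
```

```bash
python3 -m jog '[[[0,0,-1,0],[0,0,-1,0],[0,0,-1,0],[0,0,-1,0],[0,0,-1,0],[0,0,-1,0],[0,0,0,0],[0,0,0,0]]]'
```

```text
t: 5.25
tcp_pos: [0.4431, -0.1108, 0.2432]
tool_rot: [0.72, 0.694, 0.0, 0.0]
force: [-0.8, 0.1, 8.5]
finger_gap: 0.492
```

```bash
python3 -m jog '[[[0,0,-1,0],[0,0,-1,0],[0,0,-1,0],[0,0,-0.5,0],[0,0,0,0],[0,0,0,0],[0,0,0,0],[0,0,0,0]]]'
python3 - <<'E'
from h import *
b=manip.snapshot("side")[...,::-1];print(manip.sense()["force"])
cv2.imwrite("pics/side3.png",cv2.resize(b[110:230,270:400],None,fx=5,fy=5,interpolation=cv2.INTER_CUBIC))
E
```

```text
t: 6.25
tcp_pos: [0.443, -0.1107, 0.2415]
tool_rot: [0.72, 0.694, 0.0, 0.001]
force: [-3.5, 1.8, 26.4]
finger_gap: 0.493
[-4.02943585  1.74648862 26.0186613 ]
```

View pics/side3.png

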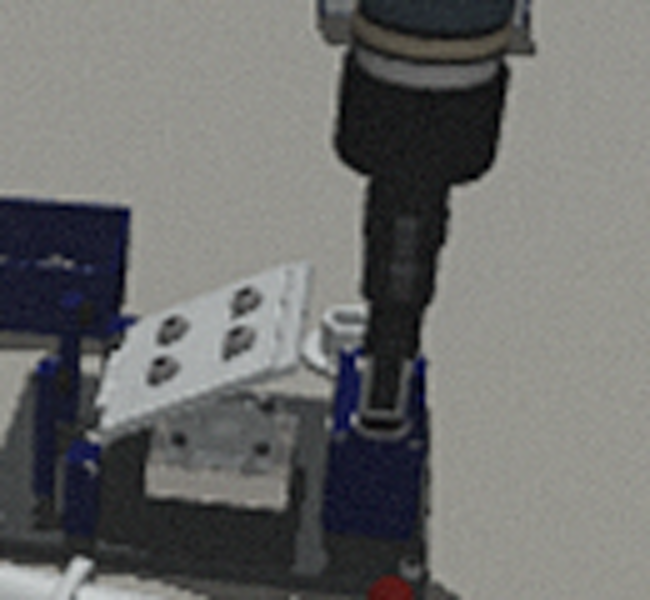

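The buttons are on their stop (force about 26 N) and the plate is clearly rising, at roughly 0.4 rad, with its front edge at (305,265) in the crop. I hold them down.

```bash
Z='x'; for i in 1 2 3 4 5; do python3 -m jog '[[[0,0,0,0],[0,0,0,0],[0,0,0,0],[0,0,0,0],[0,0,0,0],[0,0,0,0],[0,0,0,0],[0,0,0,0]]]' | grep -E '^(t|force)'; done
python3 - <<'E'
from h import *
b=manip.snapshot("side")[...,::-1]
manip_b=b
cv2.imwrite("pics/side4.png",cv2.resize(b[110:230,270:400],None,fx=5,fy=5,interpolation=cv2.INTER_CUBIC))
# predicted upper-left/right plate corners at angles
o=np.array([.533,-.1142]);y=-.036;c,s_=np.cos(y),np.sin(y)
for th in(.9,1.0,1.1,1.2):
    x=.0475-.11*np.cos(th);z=.052+.11*np.sin(th)
    print(th,[((proj("side",[o[0]+c*x-s_*w,o[1]+s_*x+c*w,z])-[270,110])*5).round() for w in(.055,-.055)])
E
```

```text
t: 7.3
tcp_pos: [0.443, -0.1107, 0.2415]
tool_rot: [0.72, 0.694, 0.0, 0.001]
force: [-4.4, 1.3, 25.7]
t: 8.3
tcp_pos: [0.443, -0.1107, 0.2415]
tool_rot: [0.72, 0.694, 0.0, 0.001]
force: [-3.7, 0.6, 26.2]
t: 9.3
tcp_pos: [0.443, -0.1107, 0.2415]
tool_rot: [0.72, 0.694, 0.0, 0.001]
force: [-3.5, 1.1, 25.8]
t: 10.3
tcp_pos: [0.443, -0.1107, 0.2415]
tool_rot: [0.72, 0.694, 0.0, 0.001]
force: [-4.3, 1.1, 26.0]
t: 11.3
tcp_pos: [0.443, -0.1107, 0.2415]
tool_rot: [0.72, 0.694, 0.0, 0.001]
force: [-3.8, 1.2, 26.6]
0.9 [array([246., 299.]), array([265., 199.])]
1.0 [array([228., 285.]), array([249., 186.])]
1.1 [array([208., 272.]), array([231., 174.])]
1.2 [array([187., 261.]), array([212., 165.])]
```

View pics/side4.png

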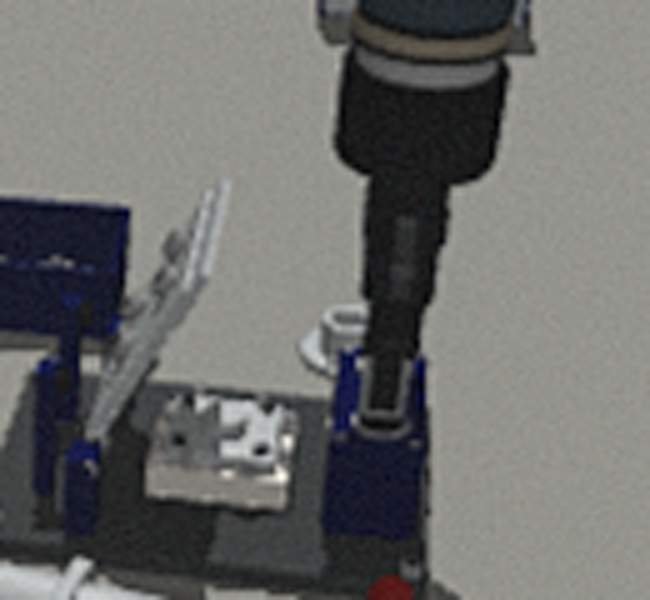

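The plate has stopped at about 1.1 rad: its upper corners at (208,275) and (228,182) match the 1.1 prediction. Its underside faces the robot, so I release the buttons straight up, then advance along jig +x to push its top edge.

```bash
python3 -m jog '[[[0,0,2,0],[0,0,3,0],[0,0,5,0],[0,0,10,0],[0,0,13,0],[0,0,13,0],[0,0,13,0],[0,0,6,0]]]'
python3 -m jog '[[[8,0,0,0],[10,-1,0,0],[10,0,0,0],[10,0,0,0],[10,-1,0,0],[8,0,0,0],[6,0,0,0],[3,0,0,0]]]'
```

```text
t: 12.35
tcp_pos: [0.4433, -0.1109, 0.3053]
tool_rot: [0.72, 0.694, 0.0, 0.001]
force: [0.1, 0.6, 0.5]
finger_gap: 0.487
t: 13.35
tcp_pos: [0.5085, -0.1129, 0.3042]
tool_rot: [0.72, 0.694, -0.0, -0.0]
force: [-0.2, -0.7, -0.6]
finger_gap: 0.486
```

```bash
python3 -m jog '[[[3,0,0,0],[3,0,0,0],[3,0,0,0],[3,-1,0,0],[3,0,0,0],[3,0,0,0],[3,0,0,0],[3,0,0,0]]]'
python3 -m jog '[[[3,0,0,0],[3,0,0,0],[3,0,0,0],[3,-1,0,0],[3,0,0,0],[3,0,0,0],[3,0,0,0],[3,0,0,0]]]'
python3 -m jog '[[[3,0,0,0],[3,0,0,0],[3,0,0,0],[3,-1,0,0],[3,0,0,0],[3,0,0,0],[2,0,0,0],[2,0,0,0]]]'
python3 - <<'E'
from h import *
b=manip.snapshot("side")[...,::-1]
cv2.imwrite("pics/side5.png",cv2.resize(b[110:230,270:400],None,fx=5,fy=5,interpolation=cv2.INTER_CUBIC))
E
```

```text
t: 14.35
tcp_pos: [0.5324, -0.1139, 0.3042]
tool_rot: [0.72, 0.694, 0.0, 0.0]
force: [-1.7, -0.0, 0.5]
finger_gap: 0.488
t: 15.35
tcp_pos: [0.5564, -0.1149, 0.3042]
tool_rot: [0.72, 0.694, 0.0, 0.0]
force: [-0.3, -0.5, 0.3]
finger_gap: 0.492
t: 16.35
tcp_pos: [0.5783, -0.1158, 0.3042]
tool_rot: [0.72, 0.694, 0.0, 0.0]
force: [-1.9, -0.1, -0.7]
finger_gap: 0.491
```

View pics/side5.png

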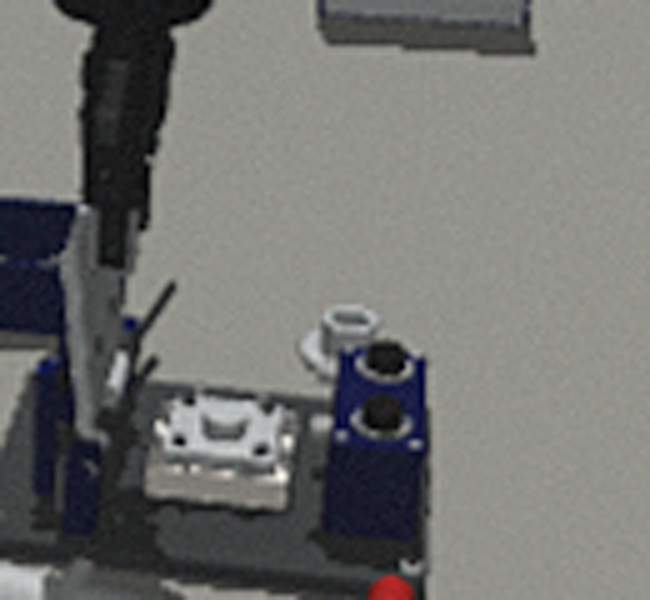

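The plate is past upright and both buttons are up. The flange is in its nest, and the fingers stand at the plate's underside near (115,260). I retract and let the plate's weight take it to the stop.

```bash
python3 -m jog '[[[0,0,0,0],[-3,0,0,0],[-6,0,0,0],[-10,0,0,0],[-15,0,0,0],[-15,1,5,0],[-15,1,10,0],[-10,0,10,0]]]'
python3 -m jog '[[[-10,0,10,0],[-10,0,10,0],[-5,0,10,0],[0,0,5,0],[0,0,0,0],[0,0,0,0],[0,0,0,0],[0,0,0,0]]]'
python3 -m jog '[[[0,0,0,0],[0,0,0,0],[0,0,0,0],[0,0,0,0],[0,0,0,0],[0,0,0,0],[0,0,0,0],[0,0,0,0]]]'
python3 - <<'E'
from h import *
b=manip.snapshot("side")[...,::-1]
cv2.imwrite("pics/side6.png",cv2.resize(b[110:270,240:400],None,fx=3.75,fy=3.75,interpolation=cv2.INTER_CUBIC))
a=manip.snapshot("top")[...,::-1];cv2.imwrite("pics/top6.png",a)
o=np.array([.533,-.1142]);y=-.036;c,s_=np.cos(y),np.sin(y)
for th in(1.6,1.7,1.83):
    x=.0475-.11*np.cos(th);z=.052+.11*np.sin(th)
    print(th,[((proj("side",[o[0]+c*x-s_*w,o[1]+s_*x+c*w,z])-[240,110])*3.75).round() for w in(.055,-.055)])
d=cv2.absdiff(cv2.imread("pics/top0.png"),a).max(2)
for n,(u0,v0,u1,v1) in dict(motor=(245,185,280,265),key=(255,225,296,285),collar=(380,255,412,282),bin=(388,158,440,215)).items():
    print(n,(d[v0:v1,u0:u1]>60).mean().round(3))
E
```

```text
t: 17.4
tcp_pos: [0.503, -0.1137, 0.3301]
tool_rot: [0.72, 0.694, -0.0, -0.0]
force: [0.3, -0.2, -0.5]
finger_gap: 0.489
t: 18.4
tcp_pos: [0.4792, -0.1138, 0.3639]
tool_rot: [0.72, 0.694, -0.0, -0.0]
force: [-0.4, -0.5, -0.4]
finger_gap: 0.489
t: 19.4
tcp_pos: [0.4792, -0.1138, 0.3642]
tool_rot: [0.72, 0.694, 0.0, 0.0]
force: [-1.1, 0.2, -0.3]
finger_gap: 0.49
1.6 [array([184., 178.]), array([209., 108.])]
1.7 [array([166., 178.]), array([193., 107.])]
1.83 [array([144., 180.]), array([172., 109.])]
motor 0.002
key 0.012
collar 0.718
bin 0.0
```

View pics/side6.png

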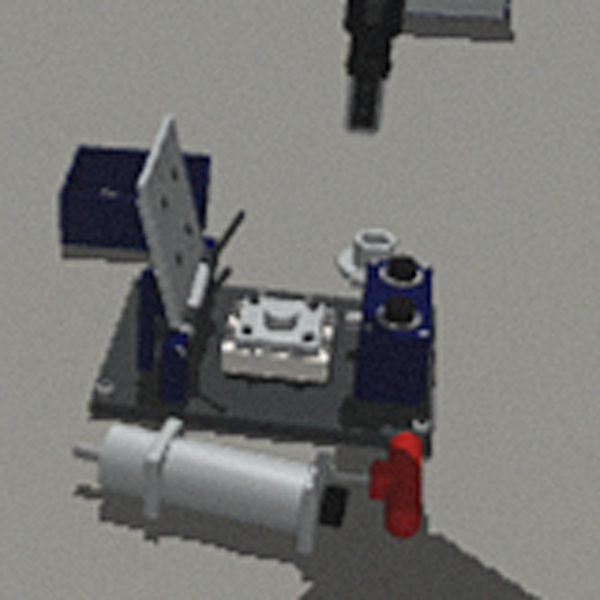

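The plate corners at about (141,184) and (170,117) match the 1.83 stop prediction. The buttons are up and the flange is in its nest. The collar's top-view difference is most likely the arm covering it, so I check it in the side view, along with plate stillness, before handing in.

```bash
python3 -m jog '[[[0,0,0,0],[0,0,0,0],[0,0,0,0],[0,0,0,0],[0,0,0,0],[0,0,0,0],[0,0,0,0],[0,0,0,0]]]' | head -1
python3 - <<'E'
from h import *
b0=cv2.imread("pics/side0.png");b=manip.snapshot("side")[...,::-1]
r=np.s_[165:182,328:338]; print("collar side diff",np.abs(b[r].astype(int)-b0[r]).mean())
f=cv2.resize(b[110:270,240:400],None,fx=3.75,fy=3.75,interpolation=cv2.INTER_CUBIC)
d=cv2.absdiff(f,cv2.imread("pics/side6.png")).max(2)[110:340,120:260];print("plate change over 1 s",(d>40).mean())
print(manip.sense()["force"],manip.sense()["t"])
if (d>40).mean()<.005: manip.sign_off();print("signed off")
E
```

```text
t: 20.5
collar side diff 10.22549019607843
plate change over 1 s 0.0
[ 0.22437105 -0.60748254  0.2389422 ] 20.55
the job is handed in; nothing more can be done
signed off
```

The jig is open, and I handed the job in at t ≈ 20.6 s; no verdict was reported.

**What I did:** With the gripper half open, I pressed both buttons onto their stops (about 26 N in total). I held them about 5 s, until the plate stood ajar at about 1.1 rad. Then I lifted straight off, pushed the plate's top edge slowly past upright (about 2 N at each reading) and backed away.

**Last checks:**
- **Plate:** its corners match the prediction for 1.83 rad on the stop, and the picture did not change over the last second.
- **Buttons and flange:** in the last picture both buttons are up and the flange lies in its nest. I judged both by eye and did not measure them.
- **Robot:** it stands clear, with about 0 N on the tool.
- **Motor, hex key and bin:** unchanged in the top view.
- **Collar (failed check):** its top-view comparison failed (72% of pixels changed), most likely because the arm blocks that view. In the side view it looks to be in its place, with a small picture difference (mean 10 of 255), probably shading. I never commanded the arm near it.

Early on, my first rough side-view reading of the buttons was about 9 mm off the top view in y. A closer look agreed with the top view to within about 2 mm, so I used that position.

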